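# Snap open the folding display stand and show the tall flask on it

## Robot

A 7-joint arm with a two-finger parallel gripper is mounted at the origin on the work surface. World frame = base frame: x ahead of the robot, y to its left, z up, the work surface at z = 0. Lengths are in m, angles in rad, forces in N, time in s.
With the tool pointing down it reaches from about 0.4 to 0.85 m from the base axis. Payload 6.9 kg.
Tool frame: the origin (TCP) lies on the front face of the gripper's body, between the roots of the fingers; the fingertips stand 73 mm ahead of it and the grasp point (between the pads) lies 54 mm ahead of it; z points along the fingers, y is the line along which they close (so a half turn about z gives the same grasp; the last joint's range is limited). The gripper opens to 85 mm and grips with 20 to 120 N. Pads are 22 mm wide; open, the fingers measure 114 mm over their backs; the gripper's body (76 mm by 85 mm) begins 54 mm behind the grasp point. The pads swing forward as they close: fully open they stand 13 mm farther back than shut.
Start: joints at [-1.038, 0.507, -0.238, 1.5, 0.126, 1.149, -0.155], TCP at [0.259, 0.569, 0.304] pointing down, gripper open.
Joint ranges: [-3.08, 3.08], [-0.24, 2.05], [-1.43, 1.35], [0, 2.5], [-1.52, 4.66], [0.17, 1.96], [-2.89, 2.89]. Speed limits (rad/s): [2.39, 2.39, 3.14, 3.14, 3.14, 3.14, 3.14].

## Interface

Orientations are given as a rotation vector (axis times angle).
In Python, from plant import state, read_camera, get_calibration, job_done, regions_of, tip_of gives the robot as it stands.
- The arm moves only by the tool apply_moves, never from a script. Its argument "targets" is a list of rows, each an object with "offset": the shift along the world's x, y, z in mm, a list of three; "roll": the turn about the world's z in rad. In form: [{"offset": [dx, dy, dz], "roll": roll}, ...]. A call has 1 to 20 rows; each row shifts and turns the commanded pose from where the row before left it; what a row does not reach is not made up. A row lasts 1/8 s, in which the tool goes at most 62.5 mm and 10.7 degrees, less where a joint would pass 70% of its speed; a pose out of reach is approached as far as the arm can. A call is refused whole if a number of a shift passes 62.5 or a number of a turn 0.188, either way. A call with a gripper value outside its range is refused whole. "hand" is the closure, from 0 (fully open) to 1 (shut), set as the call begins (left out, the last holds). The fingers move at their own pace and stop on an object; "squeeze" is the grip in N (left out, the last holds). Time passes only in rows, so rows that do not move let the fingers close. It gives the time, the measured TCP pose, the force and the opening at its end, in the units of the state.
- state(): the state, without advancing time (a new reading comes with each control period).
- read_camera(name): name is "scene" or "top" or "wrist"; returns (picture, depth): 384x512x3 uint8, red, green, blue; 384x512 float32, m along the optical axis (not along the pixel's ray), 0 where there is no reading.
- get_calibration(name): a dict with "K" (3x3 intrinsics, pixels), "k1" (the pictures are not rectified: a ray, as slopes to the right and down, at radius r is drawn at 1 + k1 r^2 times it, then the intrinsics apply), "T" (4x4, takes a point from camera to world coordinates). Camera axes: x right, y down, z forward; pixel columns grow to the right and rows downward; lengths in m; the calibration is good to about 2 mm. A picture is of the moment at which its call begins: read the wrist's pose just before it. get_calibration takes no time and is no camera call; for the wrist camera it gives the pose at the moment of the call.
- job_done(): hands the job in, once; it reports no verdict.
Trained networks look in the newest picture that a camera, given by its name, has taken for a name from the list of things; names that differ only in an ending like _2 or _b are one class to them, and where a whole thing is asked for, a point or a joint stands for the part that bears it (a point fixed in the world has none). Each returns a list of dicts, best first, with "score" (0 to 1); they miss things now and then, are a little off and sometimes report something else, mostly with a low value. They report only what shows in the picture. A call takes as long as a camera call. They do not tell look-alikes from the thing itself.
- regions_of(camera, thing): "pixels" (384x512 bool, what is visible of it) and "xy" ([column, row] in pixels, amid what is visible of it).
- tip_of(camera, thing): "xy" ([column, row] in pixels: a listed point, or the origin of a listed thing).
The state is a dict: "t": time; "joints": joint angles; "qvel": joint speeds; "joint_efforts": joint torques, N m; "eef_pos": TCP position; "ee_rot": TCP orientation; "contact_force": force on the tool from outside, world axes, zero at the start; "moment": the same for the moment, N m; "grip_width": finger opening in m.
Only numpy, scipy, OpenCV 4.12 (cv2) and the standard library are available. Lean on these libraries where they do the work, as an engineer would, in place of code of your own. Each camera call takes 0.05 s, during which the arm holds its last target. There are 200 camera calls.

## Task

Snap the folding display stand fully open so that its back stays up by itself, then take the taller of the two perfume flasks and set it down gently, without dropping it, upright on the stand inside the low rim, with one of its broad faces squarely towards the back. Leave the other things on the dressing table where they are, and the stand open.

Things in the scene. Friction and masses are not known exactly. Their poses are not given: they have to be found in the camera images.
- stand: Folding display stand, dark wood, screwed down: base board 170 mm (its x) by 160 mm (its y), 12 mm thick, flat on the table. Origin: centre of the board's underside. Its front is its -x side, its hinge runs along its y near the +x edge; z up. Seen from above it is turned so that its front looks to the robot's right (world -y) within 20 degrees.
- stand_back (a joint): Angle of the stand's back panel (rad): 0 folded flat on the base, 1.83 fully open against its stop (leaning back about 15 degrees past upright). Over-centre spring: let go below about 1.1 it snaps shut, above about 1.15 it snaps open by itself and then stays. Spring and weight take about 3 to 4 N at the grab bar to overcome.
- hinge (a point): Middle of the back panel's hinge axis (along the stand's y), 70 mm towards +x of the stand's origin and 26 mm above the table. The panel is 136 mm wide, 8 mm thick, its free edge 134 mm from the hinge.
- bar (a point): Middle of the steel grab bar at the back panel's free edge, moving with the panel: round, 10 mm thick, parallel to the hinge, 100 mm long between two arms. Folded: 105 mm towards -x of the stand's origin, 52 mm above the table, nothing under it, about 35 mm free between it and the panel edge. Opening, it swings up and over towards the stand's +x, 177 mm from the hinge.
- ledge (a point): Centre of the place for the flask on the stand, on the base's top surface 12 mm above the table, 12 mm towards -x of the stand's origin; axes as the stand's. Around it a rim 6 mm high encloses 70 mm (stand x) by 100 mm (stand y). The folded panel covers it.
- tall_flask: The taller perfume flask: green glass block 40 mm (its x) by 70 mm (its y), 85 mm high, its broad faces looking along its x; above it an 8 mm neck and a square dark wood cap 32 x 32 mm, 34 mm high, fixed on (93 to 127 mm above the underside); 127 mm in all, about 0.4 kg. Origin: centre of the underside; z up.
- short_flask: The shorter perfume flask, leave alone: same glass and 40 x 70 mm footprint (x by y), 52 mm high, same neck and a 32 mm square cap 24 mm high; 84 mm in all. Origin: centre of the underside.
- atomizer: Bell-shaped steel atomizer, leave alone: 64 mm wide at the foot, 78 mm high. Origin: centre of the underside.
- jar: White cream jar with a steel lid, leave alone: 64 mm wide, 50 mm high. Origin: centre of the underside.
- dish: Small white bowl, leave alone: 100 mm wide, 30 mm high. Origin: centre of the underside.
Not all that is in view belongs to the job. What is shaped like the tall_flask but blue is not meant.

How it is judged:
On the way, in this order (a step that is already met when the one before it is completed fails the run):
1. the stand's back is snapped fully open (value of joint stand_back above 1.74 rad), for 0.2 s.
2. the tall flask stands inside the rim of the open stand (value of joint stand_back above 1.74 rad and x of tall_flask in the frame of ledge between -0.018 and 0.018 m and y of tall_flask in the frame of ledge between -0.018 and 0.018 m and z of tall_flask in the frame of ledge between -0.004 and 0.004 m and angle between tall_flask's own z axis and vertical below 0.06 rad and angle between the x axis of tall_flask and the x axis of stand, either way round below 0.21 rad and linear speed of tall_flask below 0.02 m/s), for 0.2 s.
At the end, for the whole second after the job is handed in: Back panel fully open (over 1.74 rad) and still; tall flask at rest inside the rim, within 18 mm of the ledge point along each stand axis, underside within 4 mm of the base top, upright within 0.06 rad, broad faces parallel to the hinge within 0.21 rad; the other things not moved over 30 mm (all of step 2 and velocity of joint stand_back below 0.1 rad/s); the robot touches nothing.
It fails at once if one of the other things (short flask, atomizer, jar, bowl) is pushed over 30 mm away or tipped (distance of any of short_flask, atomizer, jar, dish from where it was at the start of the episode above 0.03 m or angle between any of short_flask, atomizer, jar, dish's own z axis and vertical above 0.35 rad).
It fails at once if the tall flask is dropped or banged down onto the stand (faster than 0.35 m/s within 25 mm above it) (horizontal distance between tall_flask and ledge below 0.06 m and z of tall_flask in the frame of ledge below 0.025 m and linear speed of tall_flask above 0.35 m/s).
It also fails if it takes over 58 s, if anything falls off the work surface, if the arm or the gripper's body presses on something with over 40 N, if the wrist force passes 120 N, or if a joint passes its speed limit or range.

## Working session

There is one attempt and no reset: what is moved stays moved. The work goes in short steps, Python scripts to look and compute and a tool call to move; the robot and the scene stay as the last step left them, time stands still between calls to the robot, and variables do not carry over. Pictures are saved under pics/ and viewed, on a budget of 10 in all, crops included, one or two more only if the job needs it, and the job is handed in when it is done.

Besides the shell and the picture viewer there is one more tool, called after ">>>" as name(argument=value, ...), one argument or row to a line, values as JSON. apply_moves: Moves the arm, as the interface text tells. Its arguments: {"type":"object","properties":{"targets":{"type":"array","items":{"type":"object","properties":{"offset":{"type":"array","items":{"type":"number"}},"roll":{"type":"number"}}}},"hand":{"type":"number"},"squeeze":{"type":"number"}},"required":["targets"]}

```bash
ls; mkdir -p pics
cat > h.py <<'E'
import numpy as np, cv2
from plant import *
def cloud(cam):
    c=get_calibration(cam); im,d=read_camera(cam)
    K=np.array(c["K"]);T=np.array(c["T"]);k=c["k1"]
    v,u=np.mgrid[0:384,0:512].astype(float)
    p=cv2.undistortPoints(np.stack([u.ravel(),v.ravel()],1).reshape(-1,1,2),K,np.array([k,0,0,0.])).reshape(384,512,2)
    P=np.dstack([p*d[...,None],d])@T[:3,:3].T+T[:3,3]
    P[d<=0]=np.nan
    return im,d,P
def save(n,im): cv2.imwrite(f"pics/{n}.png",cv2.cvtColor(im,cv2.COLOR_RGB2BGR))
E
python3 - <<'E'
from h import *
ims=[]
for c in("top","scene"):
    im,d,P=cloud(c); np.savez(f"{c}.npz",im=im,d=d,P=P); save(c,im)
    print(c,np.round(get_calibration(c)["T"],3).tolist())
    for n in("stand","stand_back","tall_flask","short_flask","atomizer","jar","dish"):
        for r in regions_of(c,n)[:3]:
            q=P[r["pixels"]]; q=q[~np.isnan(q[:,0])]
            print(n,round(r["score"],2),np.round(r["xy"]),np.round(np.median(q,0),3),np.round(np.percentile(q,98,axis=0),3),len(q))
s=state();print(s)
E
```

```text
pics
top [[0.011, -0.987, 0.162, 0.384], [-1.0, -0.008, 0.018, -0.08], [-0.016, -0.162, -0.987, 1.057], [0.0, 0.0, 0.0, 1.0]]
stand 0.91 [189. 213.] [0.501 0.107 0.03 ] [0.581 0.193 0.056] 3858
stand_back 0.87 [190. 209.] [0.501 0.113 0.03 ] [0.567 0.186 0.056] 2889
tall_flask 0.9 [205. 142.] [0.662 0.066 0.087] [0.704 0.092 0.13 ] 483
tall_flask 0.83 [272. 202.] [ 0.513 -0.103  0.087] [ 0.566 -0.084  0.13 ] 466
tall_flask 0.68 [364. 180.] [ 0.589 -0.36   0.016] [ 0.63  -0.311  0.032] 1019
short_flask 0.79 [312. 215.] [ 0.484 -0.208  0.053] [ 0.505 -0.178  0.087] 462
atomizer 0.8 [259. 139.] [ 0.689 -0.072  0.035] [ 0.713 -0.044  0.079] 386
jar 0.61 [356. 257.] [ 0.375 -0.32   0.049] [ 0.404 -0.297  0.053] 490
dish 0.83 [363. 179.] [ 0.589 -0.359  0.015] [ 0.633 -0.311  0.032] 1088
scene [[0.591, 0.578, -0.563, 0.943], [0.806, -0.414, 0.422, -0.365], [0.011, -0.703, -0.711, 0.584], [0.0, 0.0, 0.0, 1.0]]
stand 0.63 [307. 169.] [0.522 0.102 0.031] [0.585 0.196 0.057] 3646
stand_back 0.77 [306. 168.] [0.507 0.107 0.031] [0.571 0.188 0.058] 2561
tall_flask 0.9 [232. 195.] [ 0.534 -0.112 
[... 686 characters left out ...]
  -0.309  0.031] 2441
{'t': 0.8, 'joints': array([-1.03849794,  0.50748018, -0.23764152,  1.50020728,  0.12571544,
        1.14890333, -0.15481212]), 'qvel': array([-0.0003599 ,  0.00071533, -0.00246181, -0.00105996,  0.00067713,
       -0.00138002,  0.00134534]), 'joint_efforts': array([-1.52723580e-03, -6.20269561e+01, -2.18472652e+00, -2.49949962e+01,
        1.38574941e-02,  2.53162179e-03,  2.05112377e-05]), 'eef_pos': array([0.25872617, 0.56891873, 0.30388621]), 'ee_rot': array([-6.65321603e-01, -3.07031814e+00,  2.01896354e-05]), 'contact_force': array([-0.41767071,  0.6338625 , -0.06365919]), 'moment': array([ 0.05044999, -0.00350723, -0.00196647]), 'grip_width': 0.08543594129124109}
```

Run:
```python
import cv2,numpy as np
a=cv2.imread("pics/top.png");b=cv2.imread("pics/scene.png")
cv2.imwrite("pics/t2.png",cv2.resize(a[90:290,130:400],None,fx=2.9,fy=2.9,interpolation=2))
cv2.imwrite("pics/s2.png",cv2.resize(b,None,fx=1.5,fy=1.5))
```

```text
(no output)
```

View pics/t2.png

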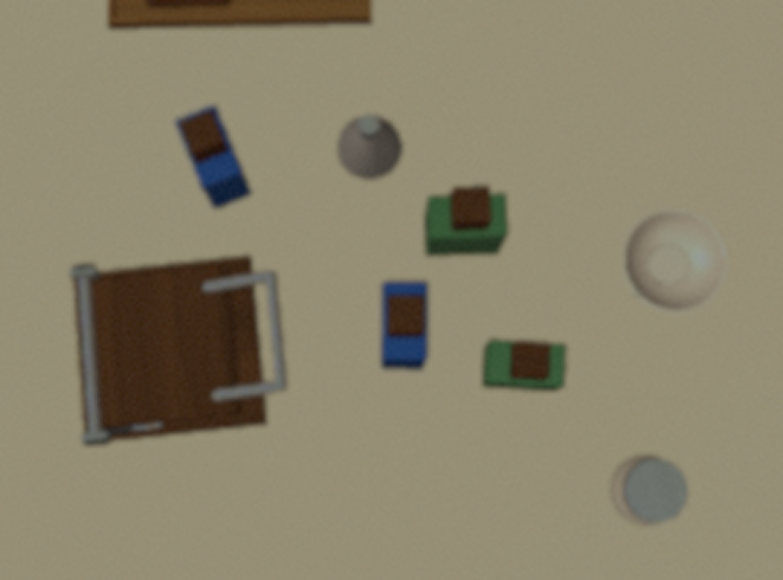

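View pics/s2.png

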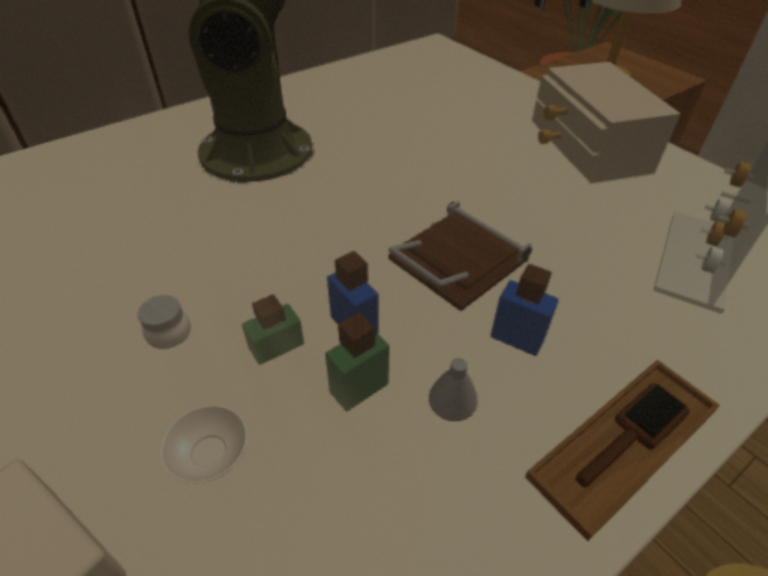

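The tall candidates in the scene picture (768 px wide) are blue (353,295), blue (525,310) and green (357,365). The short green flask is at (272,330). The one meant is the green tall flask at (357,365), which is (466,220) in the top crop. I'll measure it along with the stand and confirm with a crop.

Run:
```python
from h import *
for c in("top","scene"):
    z=np.load(c+".npz");im,P=z["im"].astype(int),z["P"]
    X=P[...,0];Y=P[...,1];Z=P[...,2]
    def rect(m,n):
        q=P[m]; r=cv2.minAreaRect((q[:,:2]*1000).astype(np.float32)); print(c,n,m.sum(),np.round(r[0]),np.round(r[1]),round(r[2],1),"z",np.round(np.median(q[:,2]),4)); return r
    box=(X>.55)&(X<.68)&(Y>-.22)&(Y<-.1)
    rect(box&(Z>.122),"cap top")
    rect(box&(Z>.08)&(Z<.09),"shoulder")
    print(im[box&(Z>.08)&(Z<.09)].mean(0))
    rect(box&(Z>.012),"all")
    b=(X>.40)&(X<.60)&(Y>-.02)&(Y<.05)&(Z>.045)&(Z<.065)
    rect(b,"bar+arms")
    st=(X>.35)&(X<.65)&(Y>-.03)&(Y<.25)&(Z>.008)&(Z<.08)
    w=st&(im[...,0]-im[...,2]>20); rect(w,"wood")
    rect(st,"all stand")
    # bar line: lowest-y points per x
    q=P[b]; 
    xs=np.arange(.43,.56,.01); 
    pts=[(x+.005,np.percentile(q[(q[:,0]>=x)&(q[:,0]<x+.01)][:,1],10)) for x in xs if ((q[:,0]>=x)&(q[:,0]<x+.01)).sum()>3]
    print(np.round(pts,3).tolist())
for c in("top","scene"):
    read_camera(c)
    for n in("bar","hinge","ledge","stand","tall_flask"):
        for r in tip_of(c,n)[:3]: print(c,n,np.round(r["xy"]),round(r["score"],2),np.round(np.load(c+".npz")["P"][int(r["xy"][1]),int(r["xy"][0])],3))
b=cv2.imread("pics/scene.png");cv2.imwrite("pics/crop.png",cv2.resize(b[150:290,150:390],None,fx=3.2,fy=3.2,interpolation=2))
```

```text
top cap top 168 [ 613. -159.] [30. 31.] 89.6 z 0.1273
top shoulder 269 [ 593. -147.] [80. 97.] 3.6 z 0.085
[60.95539033 85.51301115 57.82527881]
top all 630 [ 593. -147.] [80. 97.] 4.2 z 0.0854
top bar+arms 233 [514.  24.] [110.  42.] 3.1 z 0.0548
top wood 3126 [504. 102.] [167. 194.] 6.8 z 0.0293
top all stand 3962 [531. 106.] [218. 196.] 8.3 z 0.0297
[[0.455, 0.018], [0.465, 0.003], [0.475, 0.001], [0.485, 0.003], [0.495, 0.004], [0.505, 0.004], [0.515, 0.006], [0.525, 0.007], [0.535, 0.009], [0.545, 0.01], [0.555, 0.012], [0.565, 0.015]]
scene cap top 310 [ 614. -158.] [33. 32.] 1.3 z 0.1276
scene shoulder 496 [ 593. -147.] [84. 93.] 1.5 z 0.0854
[51.8891129  66.08266129 46.33669355]
scene all 1961 [ 593. -147.] [83. 94.] 2.2 z 0.0829
scene bar+arms 263 [513.  25.] [111.  42.] 3.8 z 0.0555
scene wood 2774 [503. 102.] [168. 191.] 6.1 z 0.0306
scene all stand 3431 [503. 102.] [168. 193.] 6.1 z 0.0308
[[0.465, 0.002], [0.475, 0.002], [0.485, 0.003], [0.495, 0.005], [0.505, 0.006], [0.515, 0.007], [0.525, 0.008], [0.535, 0.01], [0.545, 0.011], [0.555, 0.012], [0.565, 0.015]]
top bar [221. 201.] 0.56 [0.531 0.025 0.001]
top hinge [163. 208.] 0.61 [0.504 0.176 0.031]
top ledge [190. 206.] 0.71 [0.51  0.104 0.031]
top stand [189. 212.] 0.55 [0.494 0.109 0.03 ]
top tall_flask [206. 152.] 0.75 [0.647 0.061 0.082]
top tall_flask [292. 173.] 0.67 [ 0.594 -0.161  0.062]
top tall_flask [270. 205.] 0.57 [nan nan nan]
scene bar [281. 178.] 0.56 [0.524 0.014 0.059]
scene hinge [324. 150.] 0.72 [0.487 0.185 0.034]
scene ledge [301. 171.] 0.81 [0.512 0.086 0.032]
scene stand [306. 174.] 0.92 [0.528 0.088 0.031]
scene stand [241. 259.] 0.69 [ 0.635 -0.169  0.035]
scene tall_flask [242. 259.] 0.92 [ 0.634 -0.164  0.03 ]
scene tall_flask [342. 226.] 0.76 [0.681 0.056 0.018]
scene tall_flask [236. 220.] 0.6 [ 0.618 -0.163  0.126]
```

View pics/crop.png

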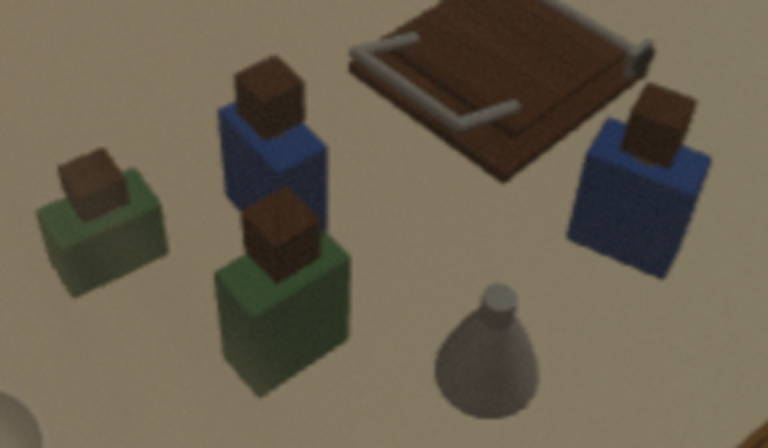

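The crop confirms the green tall flask, cap at (283,232) and body at (285,310). Moving above the bar.

>>> apply_moves(
  targets=[
    {"offset": [18, -40, -6], "roll": 0.038},
    {"offset": [18, -40, -6], "roll": 0.039},
    {"offset": [18, -40, -6], "roll": 0.038},
    {"offset": [18, -40, -6], "roll": 0.039},
    {"offset": [18, -40, -6], "roll": 0.038},
    {"offset": [18, -40, -6], "roll": 0.039},
    {"offset": [18, -40, -6], "roll": 0.038},
    {"offset": [18, -40, -6], "roll": 0.039},
    {"offset": [18, -40, -6], "roll": 0.038},
    {"offset": [18, -40, -6], "roll": 0.039},
    {"offset": [18, -40, -6], "roll": 0.038},
    {"offset": [18, -40, -6], "roll": 0.039},
    {"offset": [18, -40, -6], "roll": 0.038},
    {"offset": [18, -40, -6], "roll": 0.039},
    {"offset": [0, 0, 0], "roll": 0},
    {"offset": [0, 0, 0], "roll": 0},
  ],
  hand=0.6,
  squeeze=50,
)

```text
t: 3.4
eef_pos: [0.5106, 0.0093, 0.2199]
ee_rot: [0.175, -3.136, -0.001]
contact_force: [0.6, -0.1, -0.0]
grip_width: 0.0344
```

Run:
```python
from h import *
for c in("top","scene"):
    z=np.load(c+".npz");im,P=z["im"].astype(int),z["P"]
    X=P[...,0];Y=P[...,1];Z=P[...,2]
    m=(X>.575)&(X<.68)&(Y>-.22)&(Y<-.1)&(Z>.08)&(Z<.09)&(im[...,1]-im[...,2]>8)&(im[...,1]>im[...,0]+5)
    m=cv2.morphologyEx(m.astype(np.uint8),cv2.MORPH_OPEN,np.ones((2,2)))>0
    print(c,cv2.minAreaRect((P[m][:,:2]*1000).astype(np.float32)),m.sum())
s=state();print(s["t"],s["eef_pos"],s["ee_rot"],s["grip_width"],s["joints"])
# wrist view of bar
im,d,P=cloud("wrist");save("w1",im)
X,Y,Z=P[...,0],P[...,1],P[...,2]
b=(X>.42)&(X<.60)&(Y>-.03)&(Y<.05)&(Z>.040)&(Z<.07)
q=P[b];print(len(q),len(q) and cv2.minAreaRect((q[:,:2]*1000).astype(np.float32)))
for lo in np.arange(.47,.56,.01):
    k=q[(abs(q[:,0]-lo)<.004)]
    if len(k): print(round(lo,3),np.round(np.percentile(k[:,1],[2,50,98]),4),np.round(np.percentile(k[:,2],90),4))
```

```text
top ((612.1915283203125, -168.58116149902344), (44.810577392578125, 86.46424865722656), 14.108423233032227) 235
scene ((616.2278442382812, -158.4628448486328), (35.96721267700195, 68.08975219726562), 2.3193552494049072) 425
3.4 [0.51058984 0.0093416  0.21986352] [ 1.75390125e-01 -3.13648263e+00 -8.56406911e-04] 0.034405575996944486 [ 0.11208135  0.4261147  -0.25334738  1.91688519  0.14195774  0.81589521
  1.46543205]
2120 ((510.9966735839844, 29.94469451904297), (109.20217895507812, 49.452919006347656), 5.292412281036377)
0.47 [0.0013 0.0068 0.0207] 0.0575
0.48 [0.0023 0.0069 0.012 ] 0.0572
0.49 [0.0034 0.0082 0.0132] 0.0575
0.5 [0.0054 0.0099 0.0144] 0.0575
0.51 [0.0065 0.0111 0.0156] 0.0575
0.52 [0.0075 0.0122 0.0167] 0.0575
0.53 [0.0087 0.0134 0.0179] 0.0576
0.54 [0.0097 0.0144 0.0191] 0.0576
0.55 [0.0109 0.0154 0.0203] 0.0576
0.56 [0.0124 0.0279 0.0429] 0.0568
```

>>> apply_moves(
  targets=[
    {"offset": [2, 2, -20], "roll": 0},
    {"offset": [0, 0, -20], "roll": 0},
    {"offset": [0, 0, -20], "roll": 0},
    {"offset": [0, 0, -20], "roll": 0},
    {"offset": [0, 0, -20], "roll": 0},
    {"offset": [0, 0, -14], "roll": 0},
    {"offset": [0, 0, 0], "roll": 0},
  ],
)

```text
t: 4.32
eef_pos: [0.5122, 0.0117, 0.1053]
ee_rot: [0.178, -3.135, -0.0]
contact_force: [-0.9, 0.0, -0.5]
grip_width: 0.0345
```

>>> apply_moves(
  targets=[
    {"offset": [0, 0, 0], "roll": 0},
    {"offset": [0, 0, 0], "roll": 0},
    {"offset": [0, 0, 0], "roll": 0},
    {"offset": [0, 0, 0], "roll": 0},
  ],
  hand=1.0,
  squeeze=50,
)

```text
t: 4.82
eef_pos: [0.5131, 0.0118, 0.1066]
ee_rot: [-0.177, 3.135, 0.001]
contact_force: [-2.1, 4.1, 6.2]
grip_width: 0.0081
```

Run:
```python
import numpy as np
# arc from current phi0 to panel 1.80 in steps; hinge plane direction u = stand +x in world
u=np.array([-.115,.993]);r=177;p0=np.arctan2(26,175)
ph=p0+np.linspace(0,1.80,21)
s=-r*np.cos(ph);z=r*np.sin(ph)
c=np.column_stack([s*u[0],s*u[1],z]);print(np.round(np.diff(c,axis=0)).astype(int).tolist())
print(np.round(c[-1]-c[0]))
```

```text
[[0, 3, 16], [-1, 4, 15], [-1, 6, 15], [-1, 7, 14], [-1, 8, 14], [-1, 9, 13], [-1, 11, 12], [-1, 12, 11], [-1, 13, 10], [-2, 13, 9], [-2, 14, 7], [-2, 15, 6], [-2, 15, 5], [-2, 15, 3], [-2, 16, 2], [-2, 16, 0], [-2, 16, -1], [-2, 16, -2], [-2, 15, -4], [-2, 15, -5]]
[-28. 239. 139.]
```

>>> apply_moves(
  targets=[
    {"offset": [0, 3, 16], "roll": 0},
    {"offset": [-1, 4, 15], "roll": 0},
    {"offset": [-1, 6, 15], "roll": 0},
    {"offset": [-1, 7, 14], "roll": 0},
    {"offset": [-1, 8, 14], "roll": 0},
    {"offset": [-1, 9, 13], "roll": 0},
    {"offset": [-1, 11, 12], "roll": 0},
    {"offset": [-1, 12, 11], "roll": 0},
  ],
)

```text
t: 5.82
eef_pos: [0.506, 0.0701, 0.2168]
ee_rot: [-0.174, 3.136, -0.003]
contact_force: [3.6, -2.5, -2.0]
grip_width: 0.0081
```

>>> apply_moves(
  targets=[
    {"offset": [-1, 13, 10], "roll": 0},
    {"offset": [-2, 13, 9], "roll": 0},
    {"offset": [-2, 14, 7], "roll": 0},
    {"offset": [-2, 15, 6], "roll": 0},
    {"offset": [-2, 15, 5], "roll": 0},
    {"offset": [-2, 15, 3], "roll": 0},
    {"offset": [-2, 16, 2], "roll": 0},
    {"offset": [-2, 16, 0], "roll": 0},
  ],
)

```text
t: 6.82
eef_pos: [0.4916, 0.1891, 0.2589]
ee_rot: [-0.175, 3.134, 0.001]
contact_force: [6.3, 0.3, 2.7]
grip_width: 0.0078
```

>>> apply_moves(
  targets=[
    {"offset": [-2, 16, -1], "roll": 0},
    {"offset": [-2, 16, -2], "roll": 0},
    {"offset": [-2, 15, -4], "roll": 0},
    {"offset": [-2, 12, -4], "roll": 0},
    {"offset": [0, 0, 0], "roll": 0},
  ],
)

```text
t: 7.45
eef_pos: [0.4839, 0.2488, 0.247]
ee_rot: [-0.178, 3.134, 0.003]
contact_force: [9.1, 2.2, -1.1]
grip_width: 0.0078
```

>>> apply_moves(
  targets=[
    {"offset": [0, 0, 0], "roll": 0},
    {"offset": [0, 0, 0], "roll": 0},
    {"offset": [0, 0, 0], "roll": 0},
    {"offset": [0, 0, 0], "roll": 0},
    {"offset": [0, 0, 15], "roll": 0},
    {"offset": [0, 0, 30], "roll": 0},
    {"offset": [0, 0, 30], "roll": 0},
    {"offset": [0, 0, 0], "roll": 0},
  ],
  hand=0.5,
)

```text
t: 8.45
eef_pos: [0.4835, 0.2475, 0.3252]
ee_rot: [-0.175, 3.132, 0.004]
contact_force: [-0.3, -0.3, -0.5]
grip_width: 0.0429
```

Run:
```python
from h import *
s=state();print(s["t"],s["eef_pos"],s["contact_force"],s["joints"])
im,d,P=cloud("scene");save("s3",im)
tim,td,TP=cloud("top");np.savez("top2.npz",im=tim,P=TP);np.savez("scene2.npz",im=im,P=P)
for P_,n in((P,"scene"),(TP,"top")):
    X,Y,Z=P_[...,0],P_[...,1],P_[...,2]
    # panel plane
    m=(X>.45)&(X<.54)&(Y>.15)&(Y<.26)&(Z>.05)&(Z<.14)
    if m.sum()>30:
        q=P_[m];nrm=np.linalg.svd(q-q.mean(0),full_matrices=False)[2][2];print(n,m.sum(),nrm, q.mean(0))
    m=(X>.40)&(X<.60)&(Y>.005)&(Y<.16)&(Z>.006)&(Z<.03)
    r=cv2.minAreaRect((P_[m][:,:2]*1000).astype(np.float32));print(n,m.sum(),r,np.median(P_[m][:,2]))
    m&=(Z>.0155);print("rim",m.sum(), m.sum()and cv2.minAreaRect((P_[m][:,:2]*1000).astype(np.float32)))
cv2.imwrite("pics/s3c.png",cv2.resize(cv2.imread("pics/s3.png")[60:290,130:430],None,fx=2.5,fy=2.5,interpolation=2))
```

```text
8.45 [0.48354917 0.2475165  0.32515079] [-0.32580766 -0.33066473 -0.53058245] [-0.31363572  0.36402792 -0.29299935  1.68586899  0.11605484  1.10318102
  1.04240245]
scene 1259 [-0.11516408  0.95973786 -0.25620397] [0.49598412 0.200593   0.09639671]
scene 2533 ((504.4118347167969, 98.93278503417969), (161.62486267089844, 138.90457153320312), 6.6699442863464355) 0.013268024166254055
rim 396 ((507.48809814453125, 95.45259094238281), (150.53793334960938, 110.41616821289062), 9.333526611328125)
top 702 [-0.11105691  0.95740791 -0.26652664] [0.49459505 0.19810468 0.09731092]
top 2859 ((507.0267333984375, 84.79264068603516), (150.07095336914062, 179.3385467529297), 89.85875701904297) 0.012268665380649857
rim 376 ((504.57147216796875, 98.13987731933594), (155.81353759765625, 136.34092712402344), 6.407212734222412)
```

View pics/s3c.png

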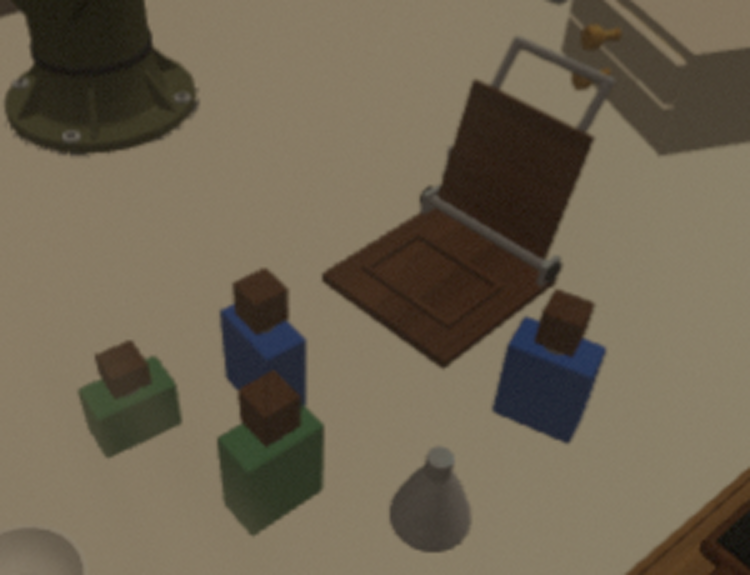

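>>> apply_moves(
  targets=[
    {"offset": [10, -34, -4], "roll": -0.007},
    {"offset": [10, -34, -4], "roll": -0.007},
    {"offset": [11, -34, -4], "roll": -0.007},
    {"offset": [11, -34, -4], "roll": -0.007},
    {"offset": [11, -34, -4], "roll": -0.007},
    {"offset": [11, -34, -4], "roll": -0.007},
    {"offset": [11, -34, -4], "roll": -0.007},
    {"offset": [11, -34, -4], "roll": -0.007},
    {"offset": [11, -34, -4], "roll": -0.007},
    {"offset": [11, -34, -4], "roll": -0.007},
    {"offset": [11, -34, -4], "roll": -0.007},
    {"offset": [11, -32, -4], "roll": -0.007},
    {"offset": [0, 0, 0], "roll": 0},
    {"offset": [0, 0, 0], "roll": 0},
  ],
  hand=0.3,
)

```text
t: 10.3
eef_pos: [0.6123, -0.1584, 0.273]
ee_rot: [0.045, -3.14, -0.002]
contact_force: [0.6, 0.4, -0.0]
grip_width: 0.06
```

Run:
```python
from h import *
s=state();print(s["t"],s["eef_pos"],s["ee_rot"],s["grip_width"],s["joints"])
im,d,P=cloud("wrist");save("w2",im)
X,Y,Z=P[...,0],P[...,1],P[...,2]
box=(X>.57)&(X<.67)&(Y>-.22)&(Y<-.1)
for n,lo,hi in(("cap",.122,.135),("shoulder",.081,.09)):
    m=box&(Z>lo)&(Z<hi)
    if n=="shoulder": m&=(X>.585)
    m=cv2.morphologyEx(m.astype(np.uint8),cv2.MORPH_OPEN,np.ones((3,3)))>0
    if m.sum(): print(n,m.sum(),cv2.minAreaRect((P[m][:,:2]*1000).astype(np.float32)))
# rim from scene2: brightness-dark quads
z=np.load("scene2.npz");P=z["P"]
for c in((363,270),(420,237),(500,285),(447,325)): print(np.round(P[int(60+c[1]/2.5),int(130+c[0]/2.5)],4))
c=get_calibration("wrist");print(np.round(c["T"],3).tolist())
```

```text
10.3 [ 0.61232451 -0.15837193  0.27298738] [ 4.47897432e-02 -3.13955543e+00 -1.82119447e-03] 0.059989981335146346 [ 0.31939106  0.54066588 -0.17357164  1.52422059  0.09963372  1.08732073
  1.72290317]
cap 1528 ((612.044189453125, -157.96458435058594), (31.919235229492188, 31.548179626464844), 2.1986331939697266)
shoulder 1659 ((611.8327026367188, -157.68588256835938), (39.2474479675293, 69.9945068359375), 1.8618181943893433)
[0.4567 0.0559 0.0149]
[0.4515 0.1344 0.0181]
[0.5542 0.1459 0.0197]
[0.5603 0.0705 0.0148]
[[-0.029, 0.965, 0.259, 0.546], [1.0, 0.028, 0.009, -0.16], [0.002, 0.259, -0.966, 0.343], [0.0, 0.0, 0.0, 1.0]]
```

>>> apply_moves(
  targets=[
    {"offset": [0, 0, -30], "roll": 0.006},
    {"offset": [0, 0, -30], "roll": 0},
    {"offset": [0, 0, -25], "roll": 0},
    {"offset": [0, 0, -15], "roll": 0},
    {"offset": [0, 0, -9], "roll": 0},
    {"offset": [0, 0, 0], "roll": 0},
  ],
)

```text
t: 11.1
eef_pos: [0.6128, -0.1588, 0.1648]
ee_rot: [0.054, -3.141, -0.0]
contact_force: [0.2, 0.3, -0.4]
grip_width: 0.0597
```

>>> apply_moves(
  targets=[
    {"offset": [0, 0, 0], "roll": 0},
    {"offset": [0, 0, 0], "roll": 0},
    {"offset": [0, 0, 0], "roll": 0},
    {"offset": [0, 0, 0], "roll": 0},
    {"offset": [0, 0, 0], "roll": 0},
  ],
  hand=1.0,
  squeeze=60,
)

```text
t: 11.72
eef_pos: [0.6132, -0.159, 0.1658]
ee_rot: [-0.054, 3.14, -0.0]
contact_force: [-1.1, 0.9, 5.3]
grip_width: 0.0311
```

>>> apply_moves(
  targets=[
    {"offset": [0, 0, 5], "roll": 0},
    {"offset": [0, 0, 10], "roll": 0},
    {"offset": [0, 0, 15], "roll": 0},
    {"offset": [0, 0, 20], "roll": 0},
    {"offset": [0, 0, 25], "roll": 0},
    {"offset": [0, 0, 25], "roll": 0},
    {"offset": [0, 0, 25], "roll": 0},
    {"offset": [0, 0, 15], "roll": 0},
    {"offset": [0, 0, 0], "roll": 0},
  ],
)

```text
t: 12.85
eef_pos: [0.6131, -0.1591, 0.3062]
ee_rot: [-0.054, 3.139, -0.001]
contact_force: [0.4, -0.4, -4.9]
grip_width: 0.0312
```

>>> apply_moves(
  targets=[
    {"offset": [0, 0, 10], "roll": -0.03},
    {"offset": [-3, 6, 10], "roll": -0.06},
    {"offset": [-6, 15, 5], "roll": -0.093},
    {"offset": [-7, 17, 0], "roll": -0.093},
    {"offset": [-7, 17, 0], "roll": -0.093},
    {"offset": [-7, 17, 0], "roll": -0.093},
    {"offset": [-7, 17, 0], "roll": -0.093},
    {"offset": [-7, 17, 0], "roll": -0.093},
    {"offset": [-7, 17, 0], "roll": -0.093},
    {"offset": [-7, 17, 0], "roll": -0.093},
    {"offset": [-7, 17, 0], "roll": -0.093},
    {"offset": [-7, 17, 0], "roll": -0.093},
    {"offset": [-7, 17, 0], "roll": -0.093},
    {"offset": [-7, 17, 0], "roll": -0.093},
    {"offset": [-7, 17, 0], "roll": -0.093},
    {"offset": [-7, 17, 0], "roll": -0.093},
    {"offset": [-8, 17, 0], "roll": -0.09},
    {"offset": [-1, 3, 0], "roll": -0.01},
    {"offset": [0, 0, 0], "roll": 0},
    {"offset": [0, 0, 0], "roll": 0},
  ],
)

```text
t: 15.35
eef_pos: [0.5041, 0.1019, 0.3298]
ee_rot: [2.093, 2.343, -0.001]
contact_force: [0.7, -0.5, -4.6]
grip_width: 0.0311
```

Run:
```python
from h import *
s=state();print(s["t"],s["eef_pos"],s["ee_rot"],s["grip_width"],s["contact_force"],s["joints"])
im,d,P=cloud("scene");save("s4",im)
for c in("scene","top"):
    if c=="top": im,d,P=cloud("top")
    X,Y,Z=P[...,0],P[...,1],P[...,2]; I=im.astype(int)
    m=(X>.44)&(X<.57)&(Y>.04)&(Y<.17)&(Z>.13)&(Z<.27)&(I[...,1]-I[...,0]>4)&(I[...,1]-I[...,2]>4)
    m=cv2.morphologyEx(m.astype(np.uint8),cv2.MORPH_OPEN,np.ones((3,3)))>0
    if m.sum(): print(c,m.sum(),cv2.minAreaRect((P[m][:,:2]*1000).astype(np.float32)),np.percentile(P[m][:,2],[1,99]))
cv2.imwrite("pics/s4c.png",cv2.resize(cv2.imread("pics/s4.png")[20:290,130:430],None,fx=2.2,fy=2.2,interpolation=2))
```

```text
15.35 [0.50406699 0.1019346  0.32980235] [ 2.09275988e+00  2.34263139e+00 -6.66657681e-04] 0.031113606065271145 [ 0.74291442 -0.53725491 -4.61316778] [-0.32392826  0.31078932  0.10474033  1.7476933  -0.03558358  1.08512625
 -0.09499805]
scene 1446 ((508.16571044921875, 99.37741088867188), (68.2381820678711, 38.799224853515625), 6.186700820922852) [0.17073869 0.25161018]
top 364 ((502.4792785644531, 85.68986511230469), (28.2930965423584, 72.01504516601562), 78.26386260986328) [0.17909734 0.26457271]
```

View pics/s4c.png

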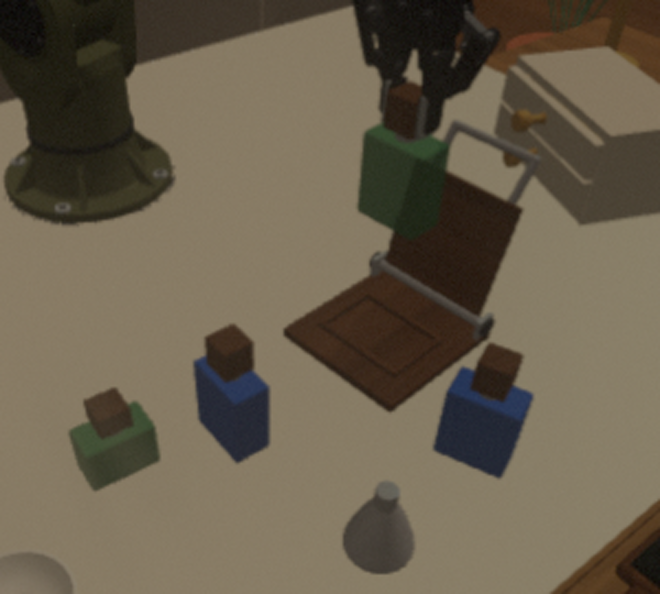

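The flask (at (405,170)) hangs upright over the stand, square to the back. Lowering it.

>>> apply_moves(
  targets=[
    {"offset": [0, 0, -15], "roll": 0},
    {"offset": [0, 0, -25], "roll": 0},
    {"offset": [0, 0, -25], "roll": 0},
    {"offset": [0, 0, -25], "roll": 0},
    {"offset": [0, 0, -20], "roll": 0},
    {"offset": [0, 0, -12], "roll": 0},
    {"offset": [0, 0, -8], "roll": 0},
    {"offset": [0, 0, -6], "roll": 0},
    {"offset": [0, 0, -4], "roll": 0},
    {"offset": [0, 0, -3], "roll": 0},
    {"offset": [0, 0, -3], "roll": 0},
    {"offset": [0, 0, -2], "roll": 0},
    {"offset": [0, 0, 0], "roll": 0},
    {"offset": [0, 0, 0], "roll": 0},
  ],
)

```text
t: 17.2
eef_pos: [0.5038, 0.1029, 0.182]
ee_rot: [2.092, 2.343, 0.0]
contact_force: [-0.4, 0.6, -4.7]
grip_width: 0.0311
```

>>> apply_moves(
  targets=[
    {"offset": [0, 0, -1], "roll": 0},
    {"offset": [0, 0, -1], "roll": 0},
    {"offset": [0, 0, -1], "roll": 0},
    {"offset": [0, 0, -1], "roll": 0},
    {"offset": [0, 0, 0], "roll": 0},
    {"offset": [0, 0, 0], "roll": 0},
  ],
)

```text
t: 17.95
eef_pos: [0.5037, 0.1029, 0.1779]
ee_rot: [-2.092, -2.343, 0.0]
contact_force: [0.0, -0.5, -4.8]
grip_width: 0.0311
```

>>> apply_moves(
  targets=[
    {"offset": [0, 0, -1], "roll": 0},
    {"offset": [0, 0, 0], "roll": 0},
    {"offset": [0, 0, 0], "roll": 0},
  ],
)

```text
t: 18.32
eef_pos: [0.5038, 0.1029, 0.1777]
ee_rot: [2.092, 2.343, 0.001]
contact_force: [-2.3, -0.6, 4.9]
grip_width: 0.0309
```

>>> apply_moves(
  targets=[
    {"offset": [0, 0, -1], "roll": 0},
    {"offset": [0, 0, 0], "roll": 0},
    {"offset": [0, 0, 0], "roll": 0},
  ],
)

```text
t: 18.7
eef_pos: [0.5042, 0.103, 0.1775]
ee_rot: [2.092, 2.343, 0.003]
contact_force: [-2.0, 0.9, 12.3]
grip_width: 0.0311
```

Contact is made, so I release and retreat straight up.

>>> apply_moves(
  targets=[
    {"offset": [0, 0, 0], "roll": 0},
    {"offset": [0, 0, 0], "roll": 0},
    {"offset": [0, 0, 0], "roll": 0},
    {"offset": [0, 0, 0], "roll": 0},
    {"offset": [0, 0, 0], "roll": 0},
    {"offset": [0, 0, 10], "roll": 0},
    {"offset": [0, 0, 20], "roll": 0},
    {"offset": [0, 0, 30], "roll": 0},
    {"offset": [0, 0, 40], "roll": 0},
    {"offset": [0, 0, 40], "roll": 0},
    {"offset": [0, 0, 0], "roll": 0},
    {"offset": [0, 0, 0], "roll": 0},
  ],
  hand=0.35,
)

```text
t: 20.2
eef_pos: [0.5034, 0.1029, 0.3159]
ee_rot: [-2.092, -2.343, -0.0]
contact_force: [0.6, 0.7, -0.0]
grip_width: 0.0556
```

Run:
```python
from h import *
s=state();print(s["t"],s["eef_pos"],s["contact_force"],s["grip_width"])
im,d,P=cloud("wrist")
X,Y,Z=P[...,0],P[...,1],P[...,2]
for n,lo,hi in(("cap",.133,.145),("shoulder",.092,.102)):
    m=(X>.45)&(X<.56)&(Y>.05)&(Y<.155)&(Z>lo)&(Z<hi)
    m=cv2.morphologyEx(m.astype(np.uint8),cv2.MORPH_OPEN,np.ones((3,3)))>0
    if m.sum(): print(n,m.sum(),cv2.minAreaRect((P[m][:,:2]*1000).astype(np.float32)),np.median(P[m][:,2]))
im,d,P=cloud("scene");save("s5",im)
X,Y,Z=P[...,0],P[...,1],P[...,2]
m=(X>.45)&(X<.54)&(Y>.17)&(Y<.26)&(Z>.05)&(Z<.14);q=P[m];print("panel",m.sum(),np.linalg.svd(q-q.mean(0),full_matrices=False)[2][2])
for n in("short_flask","atomizer","jar","dish"):
    r=regions_of("scene",n)[0]; print(n,r["score"],np.round(r["xy"]),np.round(np.nanmedian(P[r["pixels"]],0),3))
cv2.imwrite("pics/s5c.png",cv2.resize(cv2.imread("pics/s5.png")[20:330,60:430],None,fx=1.9,fy=1.9,interpolation=2))
```

```text
20.2 [0.50342496 0.10288683 0.31591099] [ 0.63544068  0.68411237 -0.04084896] 0.055590026901516876
cap 1220 ((503.8793029785156, 103.1164321899414), (31.872413635253906, 31.888778686523438), 6.237092018127441) 0.13900930141005782
shoulder 1362 ((503.85369873046875, 103.12369537353516), (69.81414031982422, 38.97901153564453), 6.643829345703125) 0.09689360097729083
panel 1227 [ 0.1142074  -0.95953601  0.25738555]
short_flask 0.87 [183. 219.] [ 0.503 -0.217  0.052]
atomizer 0.57 [304. 264.] [ 0.709 -0.081  0.035]
jar 0.92 [113. 217.] [ 0.392 -0.327  0.042]
dish 0.69 [328. 148.] [0.517 0.191 0.048]
```

View pics/s5c.png

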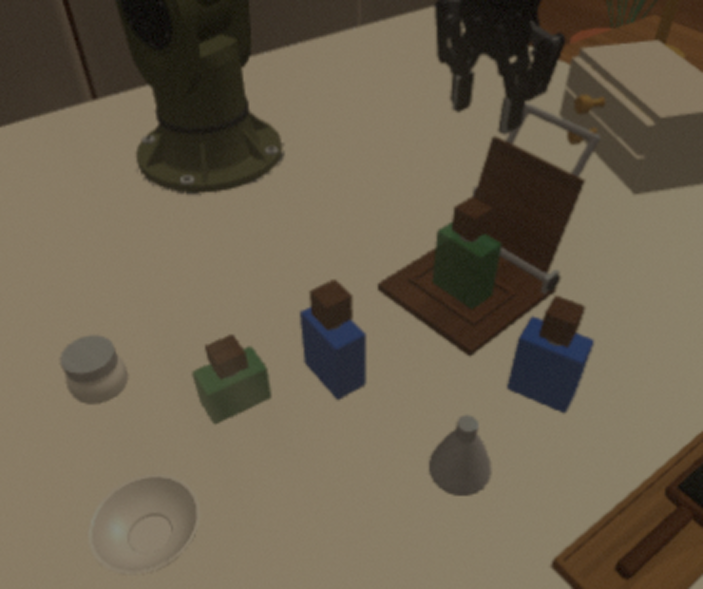

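The flask (467,255) stands inside the rim, square to the open back. Cap top at 139 mm is exactly 12 + 127 mm. The other things are in place, and the gripper is clear.

```bash
python3 -c "
from plant import *
print(job_done())"
```

```text
the job is handed in; nothing more can be done
None
```

The stand is open and the green tall flask is standing on it inside the rim. I handed the job in at about 20 s of the 58 s allowed; it reports no verdict.

I gripped the stand's bar and swung it over along its arc until the back stayed open. I then lifted the flask by its cap, turned it about 85° and lowered it slowly until it touched before letting go.

Last checks:
- **Back panel:** it leans about 15° past upright, which is its fully open position.
- **Flask position:** it is at (503.9, 103.1) mm, and I estimate the ledge point at about (504, 102.5) mm.
- **Flask angle and height:** it is turned 6.6° in the table plane and the stand about 6.6°. The cap top is at 139 mm, exactly what it should be standing on the base.
- **Other things:** the short flask, atomizer and jar measured where they started, within about 2 mm. For the bowl, the network's top result was wrong: it pointed at the stand. I checked the bowl by eye in the last picture, where it looks unmoved.
- **Gripper:** it was clear of everything, with no force reading beyond noise.

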